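Slide the figure home into its case

ROBOT

A 7-joint arm with a two-finger parallel gripper is mounted at the origin on the work surface. World frame = base frame: x ahead of the robot, y to its left, z up, the work surface at z = 0. Lengths are in m, angles in rad, forces in N, time in s.
With the tool pointing down it reaches from about 0.425 to 1.025 m from the base axis. Payload 3.6 kg.
Tool frame: the origin (TCP) lies at the very end of the fingers, on their centre line; the grasp point (between the pads) lies 19 mm behind it; z points along the fingers, y is the line along which they close (so a half turn about z gives the same grasp; the last joint's range is limited). The gripper opens to 85 mm and grips with 20 to 120 N. Pads are 22 mm wide; open, the fingers measure 114 mm over their backs; the gripper's body (76 mm by 85 mm) begins 54 mm behind the grasp point. The pads swing forward as they close: fully open they stand 13 mm farther back than shut.
Start: joints at [-1.365, 0.591, 0.048, 1.609, -0.033, 0.943, -0.034], TCP at [0.213, 0.693, 0.231] pointing down, gripper open.
Joint ranges: [-2.69, 2.69], [-0.47, 2.24], [-1.27, 1.36], [0.19, 2.51], [-1.53, 4.68], [0.08, 2.07], [-3.09, 3.09]. Speed limits (rad/s): [2.57, 2.57, 3.14, 3.14, 3.14, 3.14, 3.14].

INTERFACE

Orientations are given as [roll, pitch, yaw] about the fixed x, y, z axes, in that order (R = Rz(yaw) Ry(pitch) Rx(roll)).
In Python, from station import sensors, vision, arm, spotter gives the robot as it stands.
- The arm moves only by the tool apply_moves, never from a script. Its argument "plan" is a list that holds one entry, the list of rows, each a list of 5 numbers: the shift along the tool's x, y, z normalised to -1 to 1, where 1 is 0.05 m, then the turn about the tool's z normalised to -1 to 1, where 1 is 5 degrees, then the gripper command: -1 is shut, 1 is fully open, values between are in proportion. A call has 1 to 8 rows; each row shifts and turns the commanded pose from where the row before left it, along the tool's axes as they then stand; what a row does not reach is not made up. A row lasts 1/10 s, in which the tool goes at most 50 mm and 8.59 degrees, less where a joint would pass 70% of its speed; a pose out of reach is approached as far as the arm can. A call with a number of a shift or a turn outside -1 to 1 is refused whole. A call with a gripper value outside its range is refused whole. The fingers move at their own pace and stop on an object; "grip_force" is the grip in N (left out, the last holds). Time passes only in rows, so rows that do not move let the fingers close. It gives the time, the measured TCP pose, the force, the opening and the grip force at its end, in the units of the state.
- sensors.read_state(): the state, without advancing time (a new reading comes with each control period).
- vision.grab_frame(name): name is "side" or "top" or "wrist"; returns a dict with "image" (400x640x3 uint8, red, green, blue), "z_map" (400x640 float32, m along the optical axis (not along the pixel's ray), 0 where there is no reading), "mtx" (3x3 intrinsics, pixels), "k1" (the pictures are not rectified: a ray, as slopes to the right and down, at radius r is drawn at 1 + k1 r^2 times it, then the intrinsics apply), "R" (3x3) and "t" (3): a world point X has camera coordinates R X + t. Camera axes: x right, y down, z forward; pixel columns grow to the right and rows downward; lengths in m; the calibration is good to about 2 mm. A picture is of the moment at which its call begins.
- arm.hand_in(): hands the job in; it is judged then, once.
Trained networks look in the newest picture that a camera, given by its name, has taken for a name from the list of things; names that differ only in an ending like _2 or _b are one class to them, and where a whole thing is asked for, a point or a joint stands for the part that bears it (a point fixed in the world has none). Each returns a list of dicts, best first, with "p" (0 to 1); they miss things now and then, are a little off and sometimes report something else, mostly with a low value. They report only what shows in the picture. A call takes as long as a camera call.
- spotter.spot_in(camera, label): "extent" ([left, top, width, height] in pixels, round what is visible of it).
- spotter.landmark_of(camera, label): "location" ([column, row] in pixels: a listed point, or the origin of a listed thing).
The state is a dict: "time": time; "q": joint angles; "joint_vel": joint speeds; "joint_efforts": joint torques, N m; "ee_pos": TCP position; "orientation": TCP orientation; "wrist_force": force on the tool from outside, world axes, zero at the start; "ft_torque": the same for the moment, N m; "width": opening from 0.0 (shut) to 1.0 (fully open); "grip_force": force on a finger pad.
Only numpy, scipy, OpenCV 4.12 (cv2) and the standard library are available. Lean on these libraries where they do the work, as an engineer would, in place of code of your own. Each camera call takes 0.05 s, during which the arm holds its last target. There are 200 camera calls.

TASK

The small figure on the dark wooden plinth belongs in its clear case: with the fingers, only pushing (never grip, lift or tip it), line the plinth up and gently push it down the lane between the two white rails until it is fully home against the case's back wall, with nothing - plinth or fingers - touching either rail on the way. Then push the clear flap fully shut and draw back, leaving the dice, dice cup, vase, paint pots and brush where they are.

Things in the scene. Friction and masses are not known exactly. Their poses are not given: they have to be found in the camera images.
- case: clear polycarbonate case, white trims, fixed, floorless. Origin: on the shelf, middle of its mouth; x points down the lane into the case, z up. Inside 92 mm wide (y -46 to 46 mm); back wall's inner face at x = 95 mm. Side walls 4 mm thick, 78 mm high, from x = 10 mm on; roof (top at 82 mm) from x = 35 mm on. The lane runs from the robot's right to its left; the case's +y side is nearer the robot.
- rails: two straight white plastic rails fixed on the shelf, forming the lane; origin and axes as the case's. Each 8 mm wide, 12 mm high, from x = -120 mm (before the mouth) to x = 95 mm (back wall); inner faces at y = 38 and -38 mm, so the lane is 76 mm wide. Nothing may touch them; fingers can pass above them.
- plinth: dark wood box 90 mm long (x), 60 wide (y), 40 high, small grey figure fixed on top (total 73 mm high); 0.2 to 0.35 kg, loose. Origin: centre of its underside. Starts before the rails, 15 to 40 mm off the lane's middle towards the case's +y, skewed up to 0.25 rad, x roughly down the lane. Home: front end on the back wall, origin at x = 50 mm in the case's frame (rear face at x = 5 mm).
- flap (a joint): angle (rad) of the clear flap on an upright hinge at the mouth's corner on the case's -y side. 0: shut over the mouth; grows as it opens, counter-clockwise from above, to 2.4; starts at 1.8 to 2.3. At angle t it points from the hinge along (-sin t, cos t) in the case's x, y; its outer face, to be pushed to shut it, looks along (-cos t, -sin t). Light friction (0.02 N m): stays where left.
- flap_hinge (a point): point on the flap's hinge axis, 45 mm above the shelf; in the case's frame at x = -4 mm, y = -50 mm. The flap is 4 mm thick (its outer face 4 mm out from the axis), 100 mm long and reaches from 15 to 75 mm above the shelf.
- flap_edge (a point): middle of the flap's free edge (a white strip with a clear 14 mm return that laps inwards round the case's side), 100 mm from the hinge axis, 45 mm above the shelf.
- cup: dark hard silicone dice cup, 76 mm across, 85 mm high, standing beside the start of the lane, on the side away from the robot, loose; origin at the centre of its underside. Leave it alone.
- die_a: bone-white resin die, 20 mm cube, near the rails on the robot's side, loose; origin at the centre of its underside. Leave it alone.
- die_b: bone-white resin die, 20 mm cube, near the lane's start on the side away from the robot, loose; origin at the centre of its underside. Leave it alone.
- vase: black ceramic vase, 100 mm across, 180 mm high, standing to the left; origin at the centre of its underside. Leave it alone.
- pot_a: small paint pot, 32 mm across, 60 mm high, beside the case on the robot's side; origin at the centre of its underside. Leave it alone.
- pot_b: small paint pot, 32 mm across, 60 mm high, beside the case on the side away from the robot; origin at the centre of its underside. Leave it alone.
- brush: thin hobby brush about 170 mm long and 9 mm thick, lying to the right of the plinth; origin under the middle of its length. Leave it alone.

How it is judged:
On the way:
1. the plinth is fully home against the back wall while the flap is still open (x of plinth in the frame of case between 0.046 and 0.054 m and y of plinth in the frame of case between -0.012 and 0.012 m and angle between the x axis of plinth and the x axis of case, either way round below 0.12 rad and angle between plinth's own z axis and vertical below 0.05 rad and height (world z) of plinth below 0.005 m and value of joint flap above 0.8 rad), for 0.2 s.
At the end, for the whole second after the job is handed in: The plinth stands flat and at rest, lengthwise in the case and within 4 mm of the back wall, and the flap is shut to within 0.06 rad (x of plinth in the frame of case between 0.046 and 0.054 m and y of plinth in the frame of case between -0.012 and 0.012 m and angle between the x axis of plinth and the x axis of case, either way round below 0.12 rad and angle between plinth's own z axis and vertical below 0.05 rad and height (world z) of plinth below 0.005 m and value of joint flap below 0.06 rad and linear speed of plinth below 0.01 m/s); the robot touches nothing.
It fails at once if something touches a rail (0.2 N) (contact force between rails and anything else above 0.2 N).
It fails at once if the plinth is lifted by more than 6 mm or tipped by more than 0.12 rad (height (world z) of plinth above 0.006 m or angle between plinth's own z axis and vertical above 0.12 rad).
It fails at once if the plinth is gripped or pressed with more than 30 N (contact force between the fingers and plinth above 30 N).
It fails at once if a bystander (dice, dice cup, vase, paint pots, brush) is moved by more than 15 mm (distance of any of cup, die_a, die_b, vase, pot_a, pot_b, brush from where it was at the start of the episode above 0.015 m).
It also fails if it takes over 72 s, if anything falls off the work surface, if the arm or the gripper's body presses on something with over 40 N, if the wrist force passes 120 N, or if a joint passes its speed limit or range.

## Working session

There is one attempt and no reset: what is moved stays moved. The work goes in short steps, Python scripts to look and compute and a tool call to move; the robot and the scene stay as the last step left them, time stands still between calls to the robot, and variables do not carry over. Pictures are saved under pics/ and viewed, at most 10 in all, crops included, and the job is handed in when it is done.

Besides the shell and the picture viewer there is one more tool, called after "Request:" as name([rows], argument=value, ...), one row to a line, values as JSON. apply_moves: Moves the arm, as the interface text tells. Scaled input: -1 to 1 covers 0.05 m each way for a shift and 5 degrees each way for a turn. Its arguments: {"type":"object","properties":{"plan":{"type":"array"},"grip_force":{"type":"number"}},"required":["plan"]}

```bash
mkdir -p pics
cat > h.py <<'E'
import numpy as np, cv2
from station import sensors, vision, arm, spotter
def ray(f,px):
    K=np.array(f["mtx"]);d=(np.array(px,float)-[K[0,2],K[1,2]])/[K[0,0],K[1,1]]
    s=d.copy()
    for _ in range(20): s=d/(1+f["k1"]*(s@s))
    return s
def world(f,px,z=None):
    s=ray(f,px);R=np.array(f["R"]);t=np.array(f["t"])
    v=np.array([*s,1.]);c=-R.T@t;d=R.T@v
    if z is not None: return c+d*(z-c[2])/d[2]
    u,w=np.round(px).astype(int);return c+d*f["z_map"][w,u]
def proj(f,X):
    c=np.array(f["R"])@X+np.array(f["t"]);s=c[:2]/c[2];s=s*(1+f["k1"]*(s@s));K=np.array(f["mtx"])
    return s*[K[0,0],K[1,1]]+[K[0,2],K[1,2]]
def save(f,n): cv2.imwrite("pics/"+n,cv2.cvtColor(f["image"],cv2.COLOR_RGB2BGR))
E
cat > a.py <<'E'
from h import *
np.set_printoptions(precision=4,suppress=True)
s=sensors.read_state();print(s["time"],s["ee_pos"],s["orientation"],s["width"])
Z=dict(case=0,plinth=0,flap_hinge=.045,flap_edge=.045,cup=0,die_a=0,vase=0,pot_a=0,brush=0,rails=0)
for n in ["side","top"]:
    f=vision.grab_frame(n);save(f,n+"0.png");print(n,"cam",-np.array(f["R"]).T@f["t"])
    np.savez(n+"0.npz",**f)
    for l in Z:
        for d in spotter.landmark_of(n,l)[:3]:
            print(n,l,round(d["p"],2),np.round(d["location"],1),world(f,d["location"],Z[l])[:2])
E
python3 a.py
```

```text
0.0 [0.2132 0.6921 0.2301] [-3.1393  0.0001  2.8429] 0.9996620017725478
side cam [0.5065 0.8357 0.6869]
side case 0.96 [350.2 238.3] [0.5136 0.0533]
side plinth 0.74 [368.5 200.4] [ 0.4634 -0.1291]
side flap_hinge 0.64 [391.1 258.8] [0.413  0.1703]
side flap_hinge 0.56 [331.6 223.5] [0.565  0.0488]
side flap_edge 0.66 [332.6 203.4] [ 0.5691 -0.0428]
side cup 0.67 [316.6 182.9] [ 0.6354 -0.216 ]
side die_a 0.38 [398.8 235.2] [0.3808 0.0293]
side vase 0.89 [406.7 386. ] [0.3939 0.4576]
side pot_a 0.78 [296.7 253.8] [0.6503 0.1261]
side pot_a 0.64 [392.7 255.3] [0.4017 0.1104]
side brush 0.71 [392.8 259.5] [0.4023 0.1259]
side brush 0.6 [321.8 152. ] [ 0.6391 -0.4323]
side rails 0.58 [295.4 255.5] [0.6528 0.1327]
top cam [ 0.3491 -0.0161  1.6139]
top case 0.59 [298.5 225.6] [0.5179 0.0552]
top plinth 0.84 [353.8 245. ] [ 0.4545 -0.1347]
top flap_hinge 0.63 [302. 210.] [0.5658 0.0426]
top flap_hinge 0.61 [295.5 226. ] [0.5117 0.0632]
top flap_hinge 0.54 [328.2 204.9] [ 0.5845 -0.0449]
top flap_edge 0.53 [330.7 202.8] [ 0.5918 -0.0532]
top cup 0.88 [376.  185.7] [ 0.6613 -0.211 ]
top die_a 0.62 [302.  259.4] [0.403  0.0407]
top die_a 0.56 [348.1 207.4] [ 0.5836 -0.1145]
top die_a 0.49 [328.4 205.4] [ 0.5895 -0.0465]
top vase 0.63 [181.3 261.3] [0.3891 0.4518]
top pot_a 0.61 [277.7 186.7] [0.6525 0.1306]
top pot_a 0.38 [279.2 257.8] [0.407  0.1183]
top brush 0.62 [443.2 187.9] [ 0.6573 -0.4449]
top rails 0.55 [295.7 228.7] [0.5071 0.0645]
```

Run:
```python
import cv2
a=cv2.imread('pics/top0.png')[150:300,250:460];cv2.imwrite('pics/topc.png',cv2.resize(a,None,fx=3.8,fy=3.8,interpolation=2))
a=cv2.imread('pics/side0.png')[130:290,260:460];cv2.imwrite('pics/sidec.png',cv2.resize(a,None,fx=3.7,fy=3.7,interpolation=2))
```

```text
(no output)
```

View pics/topc.png

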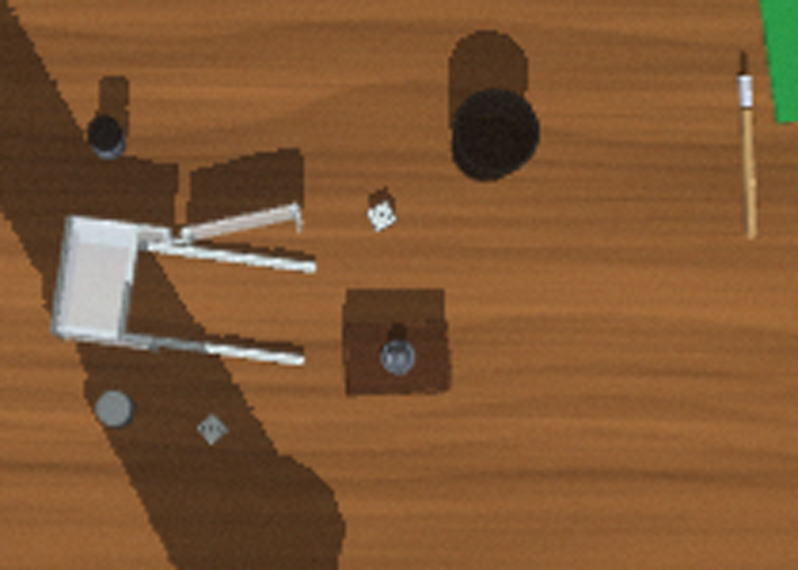

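View pics/sidec.png

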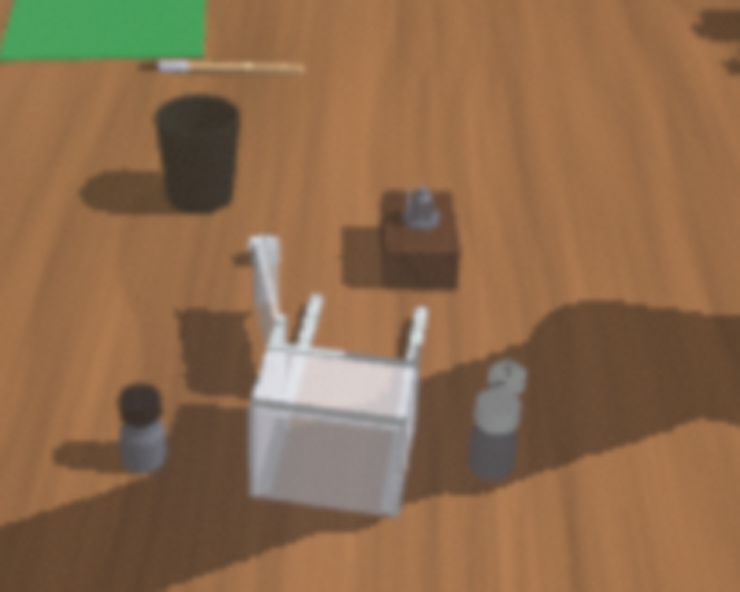

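The top view shows the lane rails ending at about (333,220) and (330,245) px. The plinth is at about (354,245), the flap is open on the far side with its edge at about (328,205), and die_b is at (350,206). Next I'll get the wrist camera geometry and set up a move predictor.

```bash
cat >> h.py <<'E'
def sim(rows,p=None,yaw=None):
    s=sensors.read_state()
    if p is None: p=np.array(s["ee_pos"]);yaw=s["orientation"][2]
    for r in rows:
        x=np.array([np.cos(yaw),np.sin(yaw),0]);y=np.array([np.sin(yaw),-np.cos(yaw),0])
        p=p+.05*(r[0]*x+r[1]*y-np.array([0,0,1])*r[2]);yaw-=np.radians(5*r[3])
    return p,yaw
E
python3 - <<'E'
from h import *
np.set_printoptions(precision=4,suppress=True)
f=vision.grab_frame("wrist");s=sensors.read_state()
c=-np.array(f["R"]).T@f["t"];yaw=s["orientation"][2]
d=c-s["ee_pos"];x=np.array([np.cos(yaw),np.sin(yaw),0]);y=np.array([np.sin(yaw),-np.cos(yaw),0])
print("cam in tool",d@x,d@y,-d[2]);print(np.array(f["R"])@np.array([x,y,[0,0,-1]]).T, f["mtx"])
A=[-.95,-.2,-.2,.85,1]
print(sim([A]*8)); p,w=sim([A]*16);print(p,w);p,w=sim([A]*16+[[-.95,-.3,0,.9,1]]*4);print(p,w)
t=dict(np.load("top0.npz"))
for n,px,z in [("farstart",(332.7,220),.012),("nearstart",(329.7,244.7),.012),("farmouth",(289.5,214.5),.012),("nearmid",(304.5,242),.012)]: print(n,world(t,px,z))
E
```

```text
cam in tool 0.07761552138306431 -0.0007662953768941436 -0.143478261983147
[[ 0.0005  1.     -0.0003]
 [-0.9525  0.0004 -0.3046]
 [-0.3046  0.0005  0.9525]] [[358.4467   0.     314.1378]
 [  0.     358.4467 196.6848]
 [  0.       0.       1.    ]]
(array([0.4893, 0.4276, 0.3113]), np.float64(2.249463551214197))
[0.5697 0.0534 0.3913] 1.6560516055361252
[ 0.5038 -0.1338  0.3913] 1.3418923401771459
farstart [ 0.5377 -0.0615  0.012 ]
nearstart [ 0.4535 -0.0523  0.012 ]
farmouth [0.5542 0.0863 0.012 ]
nearmid [0.4612 0.0331 0.012 ]
```

Request:
apply_moves([
  [[-0.9, -0.1, -0.35, 0.8, 1], [-0.9, -0.1, -0.35, 0.8, 1], [-0.9, -0.1, -0.35, 0.8, 1], [-0.9, -0.1, -0.35, 0.8, 1], [-0.9, -0.2, -0.2, 0.8, 1], [-0.9, -0.2, -0.2, 0.8, 1], [-0.9, -0.2, -0.2, 0.8, 1], [-0.9, -0.2, -0.2, 0.8, 1]],
])

```text
time: 1.95
ee_pos: [0.486, 0.4584, 0.3419]
orientation: [3.141, 0.0, 2.281]
wrist_force: [0.2, -0.1, 1.1]
width: 1.005
grip_force: 0.0
```

Request:
apply_moves([
  [[-0.95, -0.25, 0, 0.8, 0.3], [-0.95, -0.25, 0, 0.8, 0.3], [-0.95, -0.25, 0, 0.8, 0.3], [-0.95, -0.25, 0, 0.8, 0.3], [-0.95, -0.25, 0, 0.9, 0.3], [-0.95, -0.25, 0, 0.9, 0.3], [-0.95, -0.25, 0, 0.9, 0.3], [-0.95, -0.25, 0, 0.9, 0.3]],
])

```text
time: 2.75
ee_pos: [0.564, 0.0786, 0.3416]
orientation: [3.14, 0.0, 1.688]
wrist_force: [0.1, -0.4, 0.3]
width: 0.65
grip_force: 0.0
```

Request:
apply_moves([
  [[-0.9, -0.3, 0, 0.9, 1], [-0.9, -0.3, 0, 0.9, 1], [-0.9, -0.3, 0, 0.9, 1], [0, 0, 0, 0, 1], [0, 0, 0, 0, 1]],
])

```text
time: 3.25
ee_pos: [0.524, -0.057, 0.3417]
orientation: [3.141, -0.001, 1.452]
wrist_force: [0.3, 0.7, 0.3]
width: 1.005
grip_force: 0.0
```

```bash
cat > w.py <<'E'
import sys
from h import *
np.set_printoptions(precision=4,suppress=True)
f=vision.grab_frame("wrist");n=sys.argv[1];save(f,n+".png");np.savez(n+".npz",**f)
s=sensors.read_state();print(s["time"],s["ee_pos"],s["orientation"],s["wrist_force"])
for l,z in dict(case=0,plinth=0,flap_hinge=.045,flap_edge=.045,cup=0,die_a=0,pot_a=0,brush=0).items():
    for d in spotter.landmark_of("wrist",l)[:3]: print(l,round(d["p"],2),np.round(d["location"],1),world(f,d["location"],z)[:2])
E
python3 w.py w1
```

```text
3.3 [ 0.5247 -0.0553  0.3415] [ 3.141  -0.001   1.4557] [ 0.8912 -0.1911 -0.4705]
case 0.49 [414.1 367.2] [ 0.649  -0.4576]
case 0.18 [204.1  15.9] [0.4074 0.1164]
plinth 0.81 [272.5 199.3] [ 0.4561 -0.131 ]
flap_hinge 0.69 [361.9 181.4] [ 0.5799 -0.1067]
flap_hinge 0.59 [333.5  49. ] [0.5602 0.0543]
flap_edge 0.58 [358.5 129. ] [ 0.581  -0.0402]
cup 0.62 [407.4 237.3] [ 0.6452 -0.213 ]
die_a 0.87 [203.8  89.4] [0.3895 0.0292]
die_a 0.71 [361.6 180.5] [ 0.5844 -0.1183]
pot_a 0.62 [203.9  17.7] [0.4067 0.1144]
brush 0.84 [413.6 364.4] [ 0.6483 -0.4514]
brush 0.63 [203.9  16.7] [0.4069 0.1155]
```

View pics/w1.png

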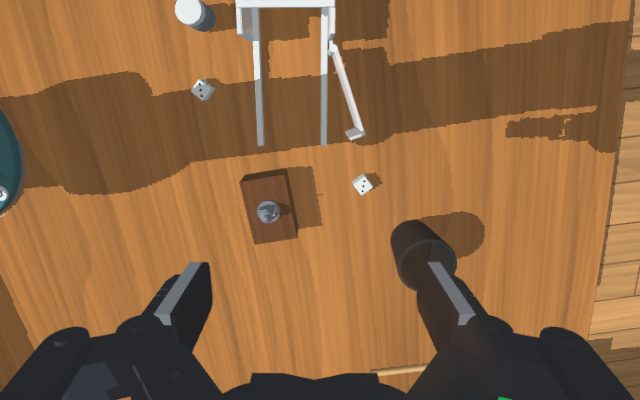

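The wrist view shows near rail from (256,8) to (261,145), far rail at column ~324, the plinth top around (268,205), and die_b at (363,184). Next I'll fit the poses from the depth map.

```bash
cat > fit.py <<'E'
import sys
from h import *
np.set_printoptions(precision=4,suppress=True)
def cloud(f):
    h,w=f["z_map"].shape;u,v=np.meshgrid(np.arange(w),np.arange(h))
    K=np.array(f["mtx"]);D=np.array([f["k1"],0,0,0,0.],float)
    s=cv2.undistortPoints(np.stack([u,v],-1).reshape(-1,1,2).astype(np.float64),K,D)[:,0].reshape(h,w,2)
    z=f["z_map"];P=np.stack([s[...,0]*z,s[...,1]*z,z],-1)
    P=(P-np.array(f["t"]))@np.array(f["R"]);P[z==0]=np.nan;return P
def rect(P,m,im=None):
    n,l,st,_=cv2.connectedComponentsWithStats(m.astype(np.uint8))
    k=1+np.argmax(st[1:,4]);q=P[l==k][:,:2].astype(np.float32)
    (c,sz,a)=cv2.minAreaRect(q*1000);return np.array(c)/1000,sz,a,st[k,4],np.nanmedian(P[l==k][:,2])
if __name__=="__main__":
    f=dict(np.load(sys.argv[1]+".npz"));P=cloud(f);x,y,z=P[...,0],P[...,1],P[...,2]
    m=(z>.03)&(z<.048)&(x>.38)&(x<.53)&(y>-.25)&(y<.0)
    print("plinth",rect(P,m))
    im=f["image"].astype(int);white=(im.min(-1)>110)&(im.max(-1)-im.min(-1)<40)
    for n,x0,x1 in [("near",.42,.485),("far",.52,.57)]:
        m=(z>.006)&(z<.02)&(x>x0)&(x<x1)&(y>-.08)&(y<.04)
        q=P[m];A=np.polyfit(q[:,1],q[:,0],1);print(n,m.sum(),"x=",A,"z",np.median(q[:,2]),"ymin",q[:,1].min(), rect(P,m))
    m=(z>.05)&(z<.09)&(x>.545)&(x<.62)&(y>-.07)&(y<.06);q=P[m];print("flap pts",len(q),q[:,1].min(),q[:,1].max())
    if len(q)>20:
        A=np.polyfit(q[:,1],q[:,0],1);print("flap x=",A)
    fl=(abs(z)<.006)&(x>.4)&(x<.6)&(y<0);print("floor",np.median(z[fl]))
E
python3 fit.py w1
```

```text
plinth (array([ 0.4554, -0.1326]), (60.46100616455078, 90.5442123413086), 2.8379201889038086, np.int32(2808), np.float64(0.04081359595543378))
near 492 x= [0.1115 0.4596] z 0.012714248020065315 ymin -0.050542126469863426 (array([ 0.4586, -0.0051]), (91.05261993408203, 8.399225234985352), 83.61187744140625, np.int32(492), np.float64(0.012714248020065315))
far 540 x= [0.1223 0.5441] z 0.01276601071503258 ymin -0.060711973581667265 (array([ 0.5429, -0.0104]), (100.71927642822266, 7.822768211364746), 83.57485961914062, np.int32(534), np.float64(0.012754550607043193))
flap pts 576 -0.046540922265165915 0.05623714345636316
flap x= [-0.196  0.57 ]
floor 0.0008042541967102678
```

Request:
apply_moves([
  [[-0.4, -0.3, 0.3, 0, 1], [-0.4, -0.3, 0.4, 0, 1], [-0.4, -0.3, 0.6, 0, 1], [-0.4, -0.3, 0.7, 0, 1], [0, 0, 0.8, 0, 1], [0, 0, 0.8, 0, 1], [0, 0, 0.7, 0, 1], [0, 0, 0.4, 0, 1]],
])

```text
time: 4.5
ee_pos: [0.4547, -0.1279, 0.1039]
orientation: [-3.138, -0.0, 1.456]
wrist_force: [0.5, 1.1, -0.4]
width: 0.998
grip_force: 0.0
```

```bash
python3 w.py w2 | head -1; python3 fit.py w2 2>&1 | tail -8
python3 - <<'E'
from fit import *
f=dict(np.load("w2.npz"));P=cloud(f);v=P[220:,:];s=sensors.read_state()
# fingers: nearest camera points
d=f["z_map"];m=(d>0)&(d<.2);q=P[m];p=np.array(s["ee_pos"]);print("lowest z finger pts",np.percentile(q[:,2]-p[2],[0,1,5,50]));
l=q[q[:,2]-p[2]<.025]; print(l.min(0)-p,l.max(0)-p)
E
```

```text
4.55 [ 0.4536 -0.1276  0.1023] [-3.135  -0.0001  1.4559] [-0.6439 -0.263  -1.1985]
plinth (array([ 0.455, -0.133]), (60.281227111816406, 90.61903381347656), 3.009855270385742, np.int32(12164), np.float64(0.04087615102483866))
near 1160 x= [0.1087 0.459 ] z 0.012776592567568957 ymin -0.051671387076994035 (array([ 0.4559, -0.027 ]), (49.01284408569336, 8.173832893371582), 83.51643371582031, np.int32(1160), np.float64(0.012776592567568957))
far 1368 x= [0.0942 0.5421] z 0.012701473838292076 ymin -0.06087956030845571 (array([ 0.539 , -0.0357]), (50.2115478515625, 9.008413314819336), 83.05780029296875, np.int32(1349), np.float64(0.012688058269811153))
flap pts 2114 -0.0474187753219994 -0.022266645976760962
flap x= [0.2896 0.5868]
floor 0.0008918463206873203
lowest z finger pts [-0.0846 -0.072  -0.0436  0.064 ]
[-0.0567 -0.095  -0.0846] [0.1841 0.1114 0.025 ]
```

View pics/w2.png

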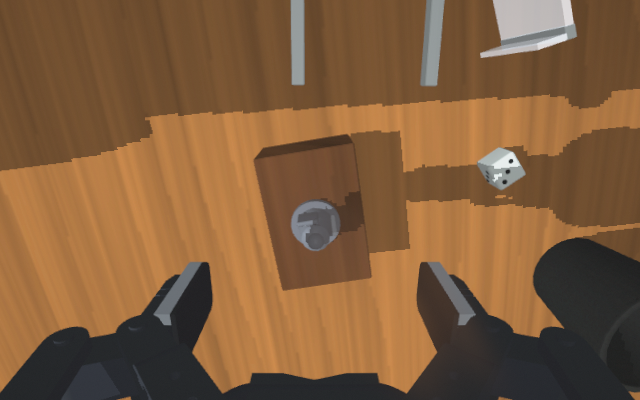

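The plinth top is centred at (312,210), between the open fingers, with clear space on both sides. I'll descend and push sideways gently.

Request:
apply_moves([
  [[0, 0, 0.5, 0, 1], [0, 0, 0.5, 0, 1], [0, 0, 0.4, 0, 1], [0, 0, 0.3, 0, 1], [0, 0.1, 0, 0, 1], [0, 0.05, 0, 0, 1], [0, 0.05, 0, 0, 1], [0, 0.05, 0, 0, 1]],
])

```text
time: 5.75
ee_pos: [0.4679, -0.1295, 0.0221]
orientation: [-3.141, -0.0, 1.456]
wrist_force: [-1.4, 0.1, -1.6]
width: 1.001
grip_force: 0.8
```

Request:
apply_moves([
  [[0, 0.06, 0, 0, 1], [0, 0.06, 0, 0, 1], [0, 0.06, 0, 0, 1], [0, 0.06, 0, 0, 1], [0, 0.06, 0, 0, 1], [0, 0.06, 0, 0, 1], [0, 0.06, 0, 0, 1], [0, 0, 0, 0, 1]],
])

```text
time: 6.55
ee_pos: [0.4901, -0.1324, 0.0213]
orientation: [3.14, 0.0, 1.455]
wrist_force: [-1.7, 1.1, 1.3]
width: 1.0
grip_force: 0.9
```

```bash
cat >> fit.py <<'E'
def pl(n):
    f=dict(np.load(n+".npz"));P=cloud(f);x,y,z=P[...,0],P[...,1],P[...,2]
    m=(z>.034)&(z<.048)&(x>.40)&(x<.56)&(y>-.25)&(y<.2)&(f["image"][...,0]>f["image"][...,2]*1.25)
    m=cv2.morphologyEx(m.astype(np.uint8),cv2.MORPH_OPEN,np.ones((5,5)))
    c,sz,a,_,_=rect(P,m>0)
    o=np.array([.5088,.0637]);d=np.array([.1115,.9938]);e=np.array([-.9938,.1115])
    print("plinth",c,sz,a,"s",(c-o)@d,"lat",(c-o)@e)
    p=np.array(sensors.read_state()["ee_pos"])[:2];print("tcp s",(p-o)@d,"lat",(p-o)@e)
E
python3 w.py w3|head -1; python3 -c "
from fit import *
pl('w2');pl('w3')"
```

```text
6.6 [ 0.4901 -0.1325  0.0213] [3.1397 0.0006 1.4554] [-0.4805  1.4262  1.5482]
plinth [ 0.455 -0.133] (60.267093658447266, 90.63031768798828) 2.9724318981170654 s -0.20145341772399905 lat 0.031537063199462916
tcp s -0.19742082082591755 lat -0.00313967482434654
plinth [ 0.4768 -0.1394] (90.61380004882812, 60.58782196044922) 84.30333709716797 s -0.20540648026672365 lat 0.009187513934936527
tcp s -0.19742082082591755 lat -0.00313967482434654
```

Request:
apply_moves([
  [[0, 0.04, 0, 0, 1], [0, 0.04, 0, 0, 1], [0, 0.04, 0, 0, 1], [0, 0.04, 0, 0, 1], [0, 0.02, 0, 0, 1], [0, 0, 0, 0, 1], [0, -0.1, 0, 0, 1], [0, -0.14, 0, 0, 1]],
])

```text
time: 7.8
ee_pos: [0.488, -0.1324, 0.0215]
orientation: [3.137, 0.001, 1.456]
wrist_force: [-0.2, -0.2, -0.8]
width: 1.006
grip_force: 0.0
```

Request:
apply_moves([
  [[-0.2, 0, 0, 0, 1], [-0.3, 0, 0, 0, 1], [-0.4, 0, 0, 0, 1], [-0.4, 0, 0, 0, 1], [-0.4, 0, 0, 0, 1], [0, 0, 0, 0, -0.3], [0, 0, 0, 0, -0.3], [0, 0, 0, 0, -0.3]],
])

```text
time: 8.6
ee_pos: [0.4763, -0.2154, 0.0213]
orientation: [3.142, -0.001, 1.456]
wrist_force: [0.3, 0.4, -1.0]
width: 0.519
grip_force: 0.0
```

```bash
python3 w.py w4|head -1; python3 -c "
from fit import *
pl('w4')"
```

```text
8.65 [ 0.4764 -0.2151  0.0212] [-3.1415 -0.0009  1.4569] [-0.0698 -0.1786 -0.0246]
plinth [ 0.4835 -0.1496] (72.92417907714844, 60.67854309082031) 83.46492767333984 s -0.21476007462707522 lat 0.0014034097814941786
tcp s -0.28163739841433455 lat 0.001203989044643638
```

View pics/w4.png

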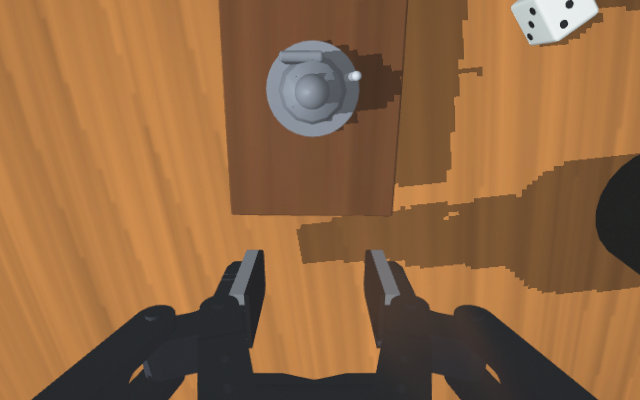

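The view shows the plinth square to the fingers, with its rear edge at row ~214 and columns 232–392, and the finger pair inside its width. Now I'll start the push.

Request:
apply_moves([
  [[0.2, 0, 0, 0, -0.3], [0.06, 0, 0, 0, -0.3], [0.06, 0, 0, 0, -0.3], [0.06, 0, 0, 0, -0.3], [0.06, 0, 0, 0, -0.3], [0.1, 0, 0, 0, -0.3], [0.1, 0, 0, 0, -0.3], [0.06, 0, 0, 0, -0.3]],
])

```text
time: 9.85
ee_pos: [0.4802, -0.1814, 0.0213]
orientation: [3.141, 0.0, 1.455]
wrist_force: [-0.1, -1.4, -0.4]
width: 0.353
grip_force: 0.9
```

```bash
python3 w.py w5|head -1; python3 -c "
from fit import *
pl('w5')
f=dict(np.load('w5.npz'));P=cloud(f);x,y,z=P[...,0],P[...,1],P[...,2]
o=np.array([.5088,.0637]);d=np.array([.1115,.9938]);e=np.array([-.9938,.1115])
q=P[...,:2]-o;s=q@d;l=q@e
for a,b in [(.02,.06),(-.06,-.02)]:
    m=(z>.008)&(z<.02)&(l>a)&(l<b)&(s>-.14)&(s<0);print(m.sum(), np.percentile(l[m],[2,50,98]) if m.any() else '', s[m].min() if m.any() else '')
"
```

```text
9.9 [ 0.4803 -0.1808  0.0213] [ 3.1416 -0.0002  1.456 ] [ 0.2014 -1.2793 -0.0784]
plinth [ 0.4855 -0.1289] (95.24111938476562, 60.44121551513672) 83.3012466430664 s -0.1939940313470459 lat 0.0016802652792358604
tcp s -0.2467864059172641 lat 0.0012328129205874366
0  
0
```

Request:
apply_moves([
  [[0.1, 0, 0, 0, -0.3], [0.14, 0, 0, 0, -0.3], [0.16, 0, 0, 0, -0.3], [0.16, 0, 0, 0, -0.3], [0.16, 0, 0, 0, -0.3], [0.16, 0, 0, 0, -0.3], [0.14, 0, 0, 0, -0.3], [0.1, 0, 0, 0, -0.3]],
])

```text
time: 11.1
ee_pos: [0.4867, -0.1251, 0.0214]
orientation: [3.141, 0.0, 1.456]
wrist_force: [0.4, -2.0, 1.5]
width: 0.345
grip_force: 1.3
```

```bash
cat > chk.py <<'E'
import sys,os
n=sys.argv[1]; os.system(f"python3 w.py {n}|head -1")
from fit import *
pl(n)
f=dict(np.load(n+'.npz'));P=cloud(f);x,y,z=P[...,0],P[...,1],P[...,2]
o=np.array([.5088,.0637]);d=np.array([.1115,.9938]);e=np.array([-.9938,.1115])
q=P[...,:2]-o;s=q@d;l=q@e
for a,b in [(.02,.06),(-.06,-.02)]:
    m=(z>.010)&(z<.016)&(l>a)&(l<b)&(s>-.14)&(s<0);print(m.sum(), np.percentile(l[m],[2,50,98]) if m.any() else '', (s[m].min(),s[m].max()) if m.any() else '')
m=(z>.035)&(z<.045)&(abs(l)<.05)&(s>-.3)&(s<.1)&(f["image"][...,0]>f["image"][...,2]*1.25)
print("plinth lat range",np.percentile(l[m],[1,99]),"s",np.percentile(s[m],[.5,99.5]))
E
python3 chk.py w6
```

```text
11.15 [ 0.4868 -0.1242  0.0213] [-3.1414 -0.0009  1.4569] [ 0.7518 -0.4888  1.0153]
plinth [ 0.4917 -0.0743] (98.77264404296875, 60.36274337768555) 83.45458984375 s -0.13906484388977053 lat 0.001575109195556643
tcp s -0.19086479467693562 lat 0.0010715324253256669
2121 [0.0385 0.0422 0.0463] (np.float64(-0.12036124678839748), np.float64(-0.08128950886569011))
2135 [-0.045  -0.0409 -0.0372] (np.float64(-0.12060153230753204), np.float64(-0.08161325441945821))
plinth lat range [-0.0278  0.0306] s [-0.1842 -0.0903]
```

View pics/w6.png

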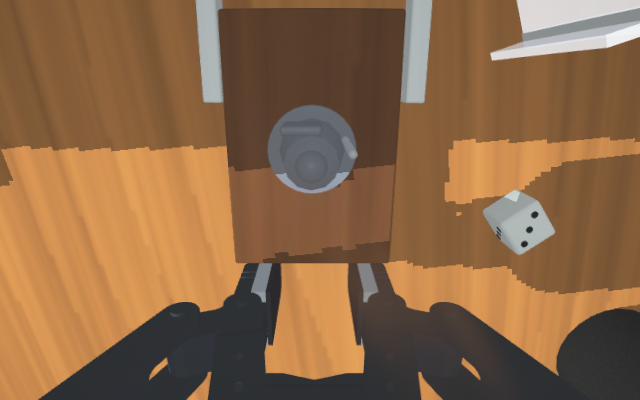

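The plinth runs evenly between the rails: its edges are at columns 219 and 405, and the rails' inner edges at about 222 and 402 further down at floor height. I'll keep pushing.

Request:
apply_moves([
  [[0.12, 0, 0, 0, -0.3], [0.2, 0, 0, 0, -0.3], [0.2, 0, 0, 0, -0.3], [0.2, 0, 0, 0, -0.3], [0.2, 0, 0, 0, -0.3], [0.2, 0, 0, 0, -0.3], [0.16, 0, 0, 0, -0.3], [0.1, 0, 0, 0, -0.3]],
])

```text
time: 12.35
ee_pos: [0.4946, -0.0564, 0.0213]
orientation: [3.142, -0.0, 1.456]
wrist_force: [-1.0, -2.5, 0.6]
width: 0.346
grip_force: 1.4
```

```bash
python3 chk.py w7
```

```text
12.4 [ 0.4947 -0.0556  0.0213] [-3.1413 -0.0009  1.4572] [ 0.4531 -0.6388  1.1428]
plinth [ 0.5    -0.0038] (95.04905700683594, 60.24664306640625) 83.50349426269531 s -0.06805995302825928 lat 0.0012232141249084528
tcp s -0.12195853721338998 lat 0.0007607845152213393
4930 [0.0383 0.042  0.0461] (np.float64(-0.12067992151161136), np.float64(-0.012337429680836834))
5047 [-0.0453 -0.0411 -0.0373] (np.float64(-0.12076177389581738), np.float64(-0.012465847781938435))
plinth lat range [-0.028   0.0303] s [-0.1148 -0.021 ]
```

Request:
apply_moves([
  [[0.14, 0, 0, 0, -0.3], [0.2, 0, 0, 0, -0.3], [0.24, 0, 0, 0, -0.3], [0.24, 0, 0, 0, -0.3], [0.24, 0, 0, 0, -0.3], [0.24, 0, 0, 0, -0.3], [0.2, 0, 0, 0, -0.3], [0.14, 0, 0, 0, -0.3]],
])

```text
time: 13.6
ee_pos: [0.5041, 0.0253, 0.0213]
orientation: [3.142, -0.0, 1.456]
wrist_force: [-0.1, -2.5, 2.7]
width: 0.35
grip_force: 1.6
```

```bash
python3 chk.py w8
```

```text
13.65 [0.5042 0.0266 0.0213] [-3.1413 -0.0012  1.4579] [ 0.179  -0.8844  0.6035]
plinth [0.508  0.0646] (61.96218490600586, 60.28824996948242) 83.49274444580078 s 0.0007811407537841739 lat 0.0008938246893310851
tcp s -0.040026447345226056 lat 0.00047366759843149895
2149 [0.0381 0.0419 0.046 ] (np.float64(-0.06704897610131423), np.float64(-6.240468479492074e-05))
2246 [-0.0475 -0.0414 -0.0375] (np.float64(-0.0656777698931026), np.float64(-4.3705531218614896e-05))
plinth lat range [-0.0282  0.0302] s [-0.0278  0.0316]
```

View pics/w8.png

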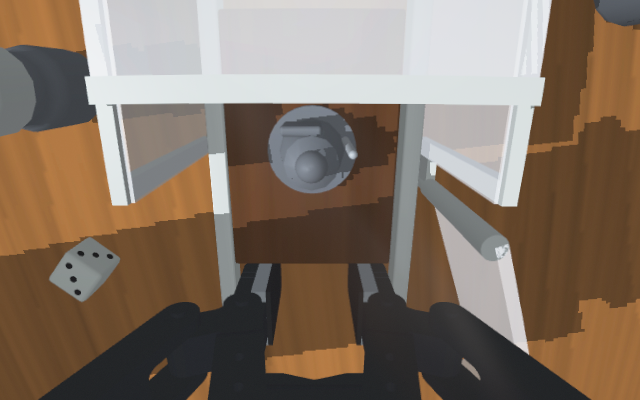

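The view shows the plinth centred in the mouth, its rear edge at row ~263, roughly 35 mm short of home. Before the last stretch I'll check that the gripper clears the case.

Run:
```python
from fit import *
f=dict(np.load("w8.npz"));P=cloud(f);p=np.array([.5042,.0266,.0213])
d=np.array([.1115,.9938]);e=np.array([-.9938,.1115])
m=np.zeros(P.shape[:2],bool);m[255:,:]=1;q=P[m]-p;a=q[:,:2]@d;l=q[:,:2]@e;h=q[:,2]
ok=np.isfinite(h)&(a<.03)&(abs(l)<.06)
for h0 in np.arange(0,.14,.02):
    k=ok&(h>h0)&(h<h0+.02)
    if k.sum()>20: print(round(h0,2),k.sum(),"along",np.percentile(a[k],[1,99]),"lat",np.percentile(l[k],[1,99]))
```

```text
0.0 1791 along [-0.012   0.0129] lat [-0.0597  0.0293]
0.02 3745 along [-0.0124  0.019 ] lat [-0.0596  0.0277]
0.04 13017 along [-0.0128  0.0283] lat [-0.0594  0.0477]
0.06 15376 along [-0.011   0.0156] lat [-0.0563  0.0559]
0.08 6369 along [0.0074 0.016 ] lat [-0.059   0.0589]
```

Request:
apply_moves([
  [[0.1, 0, 0, 0, -0.3], [0.1, 0, 0, 0, -0.3], [0.1, 0, 0, 0, -0.3], [0.08, 0, 0, 0, -0.3], [0.06, 0, 0, 0, -0.3], [0.04, 0, 0, 0, -0.3], [0.02, 0, 0, 0, -0.3], [0.02, 0, 0, 0, -0.3]],
])

```text
time: 14.85
ee_pos: [0.507, 0.0497, 0.0213]
orientation: [3.141, 0.0, 1.455]
wrist_force: [-0.9, -2.6, 0.9]
width: 0.35
grip_force: 1.4
```

Request:
apply_moves([
  [[-0.1, 0, 0, 0, -0.3], [0, 0, -0.1, 0, -0.7], [0, 0, 0, 0, -0.7], [0, 0, 0, 0, -0.7], [0.06, 0, 0, 0, -0.7], [0.04, 0, 0, 0, -0.7], [0.04, 0, 0, 0, -0.7], [0.02, 0, 0, 0, -0.7]],
])

```text
time: 15.65
ee_pos: [0.5073, 0.0523, 0.0263]
orientation: [3.141, 0.001, 1.455]
wrist_force: [-1.1, -1.8, 0.2]
width: 0.15
grip_force: 1.3
```

```bash
python3 chk.py w9
```

```text
15.7 [0.5073 0.0525 0.0263] [3.1414 0.0008 1.455 ] [-1.5058 -2.7805  0.6576]
plinth [0.5088 0.0719] (19.927001953125, 60.030418395996094) 83.81575012207031 s 0.008138659352722158 lat 0.0009371494856262213
tcp s -0.010976625441599924 lat 0.00024842235465545045
1364 [0.038  0.0417 0.0458] (np.float64(-0.0460911573618098), np.float64(-9.621148575109843e-06))
1433 [-0.0477 -0.0414 -0.0376] (np.float64(-0.046085231069493804), np.float64(-1.575426516350632e-05))
plinth lat range [-0.0283  0.03  ] s [-0.0051  0.0177]
```

Request:
apply_moves([
  [[0.03, 0, 0, 0, -0.7], [0.03, 0, 0, 0, -0.7], [0.02, 0, 0, 0, -0.7], [0.02, 0, 0, 0, -0.7], [0.02, 0, 0, 0, -0.7], [0, 0, 0, 0, -0.7]],
])

```text
time: 16.7
ee_pos: [0.5078, 0.0579, 0.0263]
orientation: [3.142, 0.001, 1.455]
wrist_force: [-1.8, -5.2, 0.8]
width: 0.148
grip_force: 2.4
```

```bash
python3 chk.py w10
```

```text
16.75 [0.5078 0.058  0.0263] [3.1415 0.0011 1.4545] [ 0.1369 -4.8722  1.3957]
plinth [0.4977 0.0746] (10.933053970336914, 37.70069885253906) 83.37590026855469 s 0.009646456133117666 lat 0.012219272564544734
tcp s -0.005815197651319786 lat 0.0003572816299177383
1167 [0.038  0.0417 0.0458] (np.float64(-0.039930904599871656), np.float64(-1.9039376358539891e-06))
1233 [-0.0479 -0.0414 -0.0377] (np.float64(-0.040885555650330384), np.float64(-2.126815877852463e-06))
plinth lat range [-0.0277  0.0303] s [-0.0139  0.0148]
```

Request:
apply_moves([
  [[0.02, 0, 0, 0, -0.7], [0.02, 0, 0, 0, -0.7], [0, 0, 0, 0, -0.7], [0, 0, 0, 0, -0.7]],
])

```text
time: 17.55
ee_pos: [0.5077, 0.058, 0.0263]
orientation: [3.141, 0.003, 1.453]
wrist_force: [-1.6, -8.3, 1.2]
width: 0.151
grip_force: 4.2
```

The force rises with no further motion, so the plinth is home, at about 8 N. I'll draw back, rise, and go to the outer side of the flap.

Request:
apply_moves([
  [[-0.1, 0, 0, 0, -0.7], [-0.4, 0, 0, 0, -1], [-0.5, 0, 0, 0, -1], [-0.3, 0, -0.3, 0, -1], [0, 0, -0.8, 0, -1], [0, 0, -0.9, 0, -1], [0, 0, 0, 0, -1]],
])

```text
time: 18.25
ee_pos: [0.5044, -0.0032, 0.1316]
orientation: [3.132, -0.003, 1.456]
wrist_force: [0.5, -1.0, 0.2]
width: 0.002
grip_force: 0.0
```

```bash
python3 chk.py w11
python3 - <<'E'
from fit import *
f=dict(np.load("w11.npz"))
o=np.array([.5088,.0637]);d=np.array([.1115,.9938]);e=np.array([-.9938,.1115])
P=cloud(f);q=P[...,:2]-o;s=q@d;l=q@e;z=P[...,2]
m=(z>.066)&(z<.084)&(l<-.045)&(l>-.13)&(s<-.01)&(s>-.12);print("flap top",m.sum(),np.percentile(s[m],[1,99]),np.percentile(l[m],[1,99]),np.polyfit(s[m],l[m],1))
for L in ["flap_edge","flap_hinge","die_a","cup"]:
    for k in spotter.landmark_of("wrist",L):
        w=world(f,k["location"],.045 if "flap" in L else 0)[:2]-o;print(L,k["p"],w@d,w@e)
E
```

```text
18.3 [ 0.5031 -0.0026  0.1296] [ 3.1354 -0.0028  1.4565] [-0.1426  0.2468 -0.7256]
plinth [0.5102 0.0854] (34.88225555419922, 60.08665084838867) 83.35009002685547 s 0.021721694823303214 lat 0.0010686473844909502
tcp s -0.06795698780124314 lat 0.0011089744849116972
1683 [0.0381 0.0419 0.0459] (np.float64(-0.12028731561598545), np.float64(-0.00015436687425012563))
1656 [-0.0457 -0.0416 -0.0378] (np.float64(-0.12032697165388367), np.float64(-0.00040068553175702596))
plinth lat range [-0.0282  0.0304] s [0.0043 0.039 ]
flap top 1804 [-0.1023 -0.0109] [-0.085  -0.0524] [ 0.2843 -0.0522]
flap_edge 0.65 -0.098114223597491 -0.08497727560430117
flap_hinge 0.62 -0.005066157148559702 -0.05177829671522627
flap_hinge 0.39 0.04315718080408931 0.00023173045248202717
die_a 0.88 -0.04866348112205339 0.11491790469094441
die_a 0.73 -0.1741617283052615 -0.0947372223426591
```

View pics/w11.png

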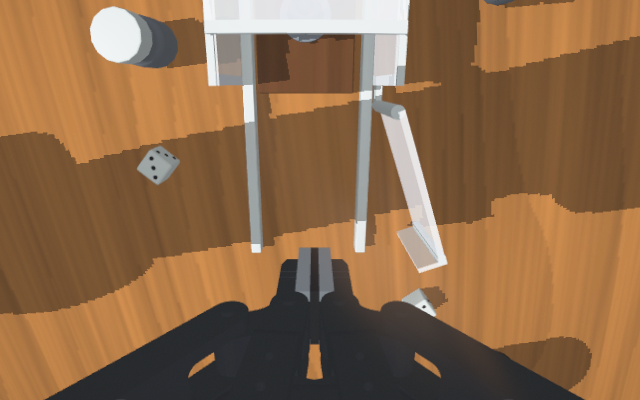

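The view shows the plinth home with its rear edge at s ≈ 4 mm. The flap is open at about 1.9 rad, with its edge near (438,262).

Request:
apply_moves([
  [[0, 0.8, 0, 0, -1], [0, 0.8, 0, 0, -1], [0, 0.8, 0, 0, -1], [0, 0, 0.6, 0, -1], [0, 0, 0.6, 0, -1], [0, 0, 0.4, 0, -1], [0, 0, 0.2, 0, -1], [0, 0, 0, 0, -1]],
])

```text
time: 19.7
ee_pos: [0.6189, -0.0176, 0.0349]
orientation: [-3.139, 0.0, 1.455]
wrist_force: [-1.2, -0.1, -0.1]
width: 0.002
grip_force: 0.0
```

Request:
apply_moves([
  [[-0.05, -0.2, 0, 0, -1], [-0.05, -0.2, 0, 0, -1], [-0.06, -0.2, 0, 0, -1], [-0.07, -0.2, 0, 0, -1], [-0.07, -0.2, 0, 0, -1], [-0.06, -0.2, 0, 0, -1], [-0.02, -0.2, 0, 0, -1], [0, -0.2, 0, 0, -1]],
])

```text
time: 20.5
ee_pos: [0.5376, -0.0274, 0.0364]
orientation: [3.141, 0.0, 1.455]
wrist_force: [0.5, -0.2, 0.7]
width: 0.002
grip_force: 0.4
```

Request:
apply_moves([
  [[0.06, -0.2, 0, 0, -1], [0.08, -0.2, 0, 0, -1], [0.1, -0.18, 0, 0, -1], [0.12, -0.16, 0, 0, -1], [0.14, -0.14, 0, 0, -1], [0.14, -0.12, 0, 0, -1], [0.14, -0.1, 0, 0, -1], [0, 0, 0, 0, -1]],
])

```text
time: 21.3
ee_pos: [0.4872, 0.0196, 0.0362]
orientation: [-3.14, -0.001, 1.458]
wrist_force: [-0.6, 0.4, 2.0]
width: 0.0
grip_force: 0.0
```

```bash
python3 chk.py w12
python3 - <<'E'
from fit import *
import cv2
t=vision.grab_frame("top");np.savez("top1.npz",**t);save(t,"top1.png")
a=cv2.imread('pics/w12.png');b=cv2.imread('pics/top1.png')[170:280,260:400]
cv2.imwrite('pics/m12.png',np.vstack([cv2.resize(a,(480,300)),cv2.resize(b,(480,290))]))
E
```

```text
21.35 [0.4876 0.0188 0.0362] [-3.1405 -0.0004  1.4569] [0.2581 0.6597 0.0724]
plinth [0.5101 0.0837] (31.37014389038086, 60.18524932861328) 82.99536895751953 s 0.02003501023315428 lat 0.0009676390005493982
tcp s -0.048199021156542114 lat 0.01514912296506758
1255 [0.038  0.0416 0.0457] (np.float64(-0.08647179245611766), np.float64(-4.121797438902701e-05))
1347 [-0.048  -0.0414 -0.0375] (np.float64(-0.12087422789732377), np.float64(-7.384665584201519e-06))
plinth lat range [-0.028   0.0302] s [0.0048 0.0355]
```

View pics/m12.png

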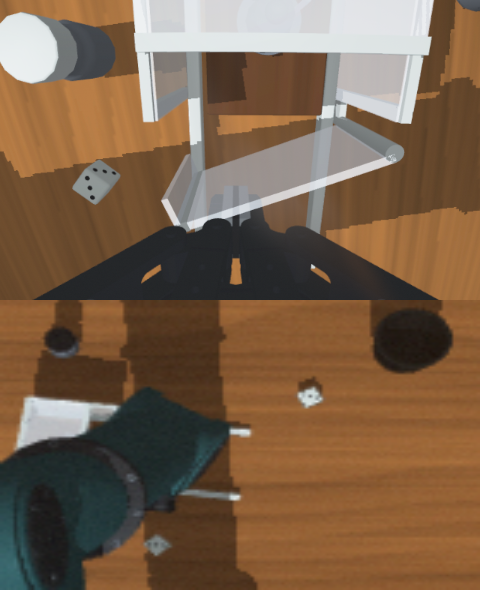

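The flap is half closed, at about 0.35 rad, and the fingers are behind it. I'll finish shutting it.

Request:
apply_moves([
  [[0.1, -0.08, 0, 0, -1], [0.1, -0.08, 0, 0, -1], [0.1, -0.06, 0, 0, -1], [0.1, -0.06, 0, 0, -1], [0.06, 0, 0, 0, -1], [0.04, 0, 0, 0, -1], [0.04, 0, 0, 0, -1], [0, 0, 0, 0, -1]],
])

```text
time: 22.6
ee_pos: [0.4776, 0.0466, 0.0363]
orientation: [3.141, -0.0, 1.456]
wrist_force: [0.1, 0.6, -0.5]
width: -0.002
grip_force: 0.0
```

Request:
apply_moves([
  [[0.02, 0, 0, 0, -1], [0.02, 0, 0, 0, -1], [0.02, 0, 0, 0, -1], [0, 0, 0, 0, -1]],
])

```text
time: 23.0
ee_pos: [0.4778, 0.0484, 0.0363]
orientation: [3.141, 0.001, 1.454]
wrist_force: [-1.1, -2.3, 0.5]
width: 0.003
grip_force: 1.3
```

Request:
apply_moves([
  [[0.02, 0, 0, 0, -1], [0.02, 0, 0, 0, -1], [0.02, 0, 0, 0, -1], [0, 0, 0, 0, -1], [0, 0, 0, 0, -1]],
])

```text
time: 23.5
ee_pos: [0.4778, 0.0485, 0.0364]
orientation: [3.14, 0.004, 1.452]
wrist_force: [-1.3, -9.3, 0.4]
width: 0.004
grip_force: 4.3
```

Firm stop, so the flap is shut. I'll draw back and check.

Request:
apply_moves([
  [[-0.1, 0, 0, 0, -1], [-0.3, 0, 0, 0, -1], [-0.6, 0, 0, 0, -1], [-0.6, 0, -0.4, 0, -1], [0, 0, -0.8, 0, -1], [0, 0, -0.8, 0, -1], [0, 0, 0, 0, -1], [0, 0, 0, 0, -1]],
])

```text
time: 24.3
ee_pos: [0.4695, -0.0262, 0.137]
orientation: [3.14, -0.002, 1.457]
wrist_force: [0.2, 0.6, -0.3]
width: 0.002
grip_force: 0.0
```

```bash
python3 chk.py w13
python3 - <<'E'
from fit import *
f=dict(np.load("w13.npz"))
o=np.array([.5088,.0637]);d=np.array([.1115,.9938]);e=np.array([-.9938,.1115])
P=cloud(f);q=P[...,:2]-o;s=q@d;l=q@e;z=P[...,2]
m=(z>.066)&(z<.08)&(abs(l)<.05)&(s<.005)&(s>-.05);print("flap",m.sum(),np.polyfit(l[m],s[m],1),np.percentile(s[m],[1,99]))
E
```

```text
24.35 [ 0.4687 -0.0262  0.1361] [-3.1412 -0.0011  1.4569] [-0.6965  0.3472  0.2059]
plinth [0.5102 0.0819] (28.505159378051758, 59.510154724121094) 83.85765838623047 s 0.018281378415527343 lat 0.0006623595755004709
tcp s -0.09491665392054813 lat 0.029887967474242792
1578 [0.0382 0.0421 0.046 ] (np.float64(-0.12018101105794808), np.float64(-9.722384343886346e-05))
1665 [-0.0454 -0.041  -0.0371] (np.float64(-0.12029458803836038), np.float64(-4.0180391173558285e-07))
plinth lat range [-0.028   0.0302] s [0.0042 0.0324]
flap 1829 [ 0.0176 -0.0061] [-0.0089  0.0036]
```

View pics/w13.png

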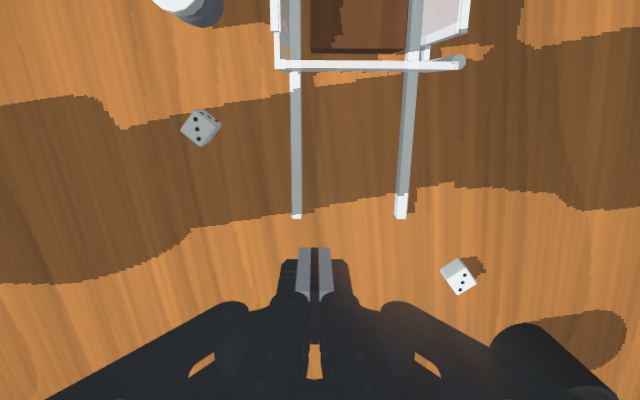

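The view shows the flap shut straight across the mouth, from about (280,64) to (460,62), the plinth home behind it, and the dice undisturbed.

```bash
python3 -c "
from station import arm
print(arm.hand_in())"
```

```text
the job is handed in; nothing more can be done
None
```

The plinth is home against the back wall, the flap is shut, and the arm is drawn back clear with nothing touched in the last pictures; I handed the job in at about 24 s, but no verdict came back.

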